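Rebuild the spice tin pyramid

TASK

Build the pyramid of spice tins in the wooden dowel rack: three full-size tins lying side by side in its three bays, two full-size tins saddled in the hollows between them, and the slim tin on top, all lying along the bays with their ends about flush. The slim tin was put into the bottom row by mistake, so set it aside first and let a full-size tin take its bay. Leave the espresso cup, the timer and the coffee scoop where they stand.

Things in the scene. Friction and masses are not known exactly. Their poses are not given: they have to be found in the camera images.
- tin1: Full-size plain aluminium spice tin lying on its side: a cylinder 48 mm in diameter and 60 mm long with flat ends and a darker cap band round one end, about 0.12 kg; it can roll. Its origin is its centre, half-way up; x runs along the cylinder's axis (y and z turn as it rolls). Starts in one of the rack's three bays, lying along the bay.
- tin2: Full-size plain aluminium spice tin lying on its side: a cylinder 48 mm in diameter and 60 mm long with flat ends and a darker cap band round one end, about 0.12 kg; it can roll. Its origin is its centre, half-way up; x runs along the cylinder's axis (y and z turn as it rolls). Starts in one of the rack's three bays, lying along the bay.
- tin3: Full-size plain aluminium spice tin lying on its side: a cylinder 48 mm in diameter and 60 mm long with flat ends and a darker cap band round one end, about 0.12 kg; it can roll. Its origin is its centre, half-way up; x runs along the cylinder's axis (y and z turn as it rolls). Starts on the worktop to the left and in front of the rack, at any yaw. The five full-size tins are interchangeable.
- tin4: Full-size plain aluminium spice tin lying on its side: a cylinder 48 mm in diameter and 60 mm long with flat ends and a darker cap band round one end, about 0.12 kg; it can roll. Its origin is its centre, half-way up; x runs along the cylinder's axis (y and z turn as it rolls). Starts on the worktop to the left and in front of the rack, at any yaw. The five full-size tins are interchangeable.
- tin5: Full-size plain aluminium spice tin lying on its side: a cylinder 48 mm in diameter and 60 mm long with flat ends and a darker cap band round one end, about 0.12 kg; it can roll. Its origin is its centre, half-way up; x runs along the cylinder's axis (y and z turn as it rolls). Starts on the worktop to the left and in front of the rack, at any yaw. The five full-size tins are interchangeable.
- slim: The slim spice tin: same look and same 60 mm length as the others but only 38 mm in diameter, about 0.08 kg. Its origin is its centre, half-way up; x runs along the cylinder's axis. Starts in one of the rack's three bays (any of them), in the bottom row; lying on the worktop its centre is 19 mm up.
- rack: Fixed low wooden rack: a board 46 mm deep along x (tins overhang it by 7 mm at each end), 178 mm long along y, 18 mm high at its end cheeks, with a pair of dowels for each of three bays. Origin: centre of its underside, on the worktop; x along the bays, y along the row, z up.
- bay1 (a point): Where the centre of a full-size tin lies when seated in the rack's first bay (+y side), 36.8 mm above the worktop; the slim tin in a bay lies 6.1 mm lower. Bay pitch 52 mm, so neighbouring full-size tins are 4 mm apart. Fixed to the rack: x along the bays (the axis of a seated tin), y along the row, z up.
- bay2 (a point): The same for the middle bay, 52 mm from bay1. Fixed to the rack: x along the bays (the axis of a seated tin), y along the row, z up.
- bay3 (a point): The same for the third bay (the -y side). Fixed to the rack: x along the bays (the axis of a seated tin), y along the row, z up.
- hollow1 (a point): Where the centre of a full-size tin lies when it is saddled in the hollow between the tins of bay1 and bay2, 77.2 mm above the worktop. Fixed to the rack: x along the bays (the axis of a seated tin), y along the row, z up.
- hollow2 (a point): The same for the hollow between bay2 and bay3. Fixed to the rack: x along the bays (the axis of a seated tin), y along the row, z up.
- summit (a point): Where the centre of the slim tin lies when it is saddled on top, between the two tins of the second row, 111.4 mm above the worktop. Fixed to the rack: x along the bays (the axis of a seated tin), y along the row, z up.
- cup_centre (a point): Bystander: small pale espresso cup, bowl 64 mm across and 50 mm high, its ring handle towards the point's -y (handle tip 60 mm from the point). The point is the middle of the bowl, 25 mm up. Stands upright among the tins on the worktop.
- timer_centre (a point): Bystander: round black and white twist timer, 63 mm across, 54 mm high. The point is on its axis, 26 mm up. Stands behind the rack.
- scoop_centre (a point): Bystander: small brass coffee scoop lying behind the tins, 82 mm long along y, 42 mm wide, 25 mm high; the point is its middle, 12 mm up.
There are look-alikes about, which are no part of the job. Several things have the shape of the rack; the one meant has the colours described above. What is shaped like the tin4 but purple is not meant.

How it is judged (in metres and radians):
At the end, for the whole second after the job is handed in: In each of the three bays and the two hollows the centre of one full-size tin lies within 15 mm of its place, the slim tin's centre lies within 15 mm of the summit, and all six tins are at rest (under 0.02 m/s) (distance between any of tin1, tin2, tin3, tin4, tin5 and bay1 below 0.015 m and distance between any of tin1, tin2, tin3, tin4, tin5 and bay2 below 0.015 m and distance between any of tin1, tin2, tin3, tin4, tin5 and bay3 below 0.015 m and distance between any of tin1, tin2, tin3, tin4, tin5 and hollow1 below 0.015 m and distance between any of tin1, tin2, tin3, tin4, tin5 and hollow2 below 0.015 m and distance between slim and summit below 0.015 m and linear speed of each of tin1, tin2, tin3, tin4, tin5, slim below 0.02 m/s); the robot touches nothing.
It fails at once if the espresso cup is moved more than 25 mm (distance of cup_centre from where it was at the start of the episode above 0.025 m).
It fails at once if the kitchen timer is moved more than 25 mm (distance of timer_centre from where it was at the start of the episode above 0.025 m).
It fails at once if the coffee scoop is moved more than 25 mm (distance of scoop_centre from where it was at the start of the episode above 0.025 m).
It fails at once if the espresso cup is tipped (angle between cup_centre's own z axis and vertical above 0.5 rad).
It also fails if it takes over 72 s, if anything falls off the work surface, if the arm or the gripper's body presses on something with over 40 N, if the wrist force passes 120 N, or if a joint passes its speed limit or range.

ROBOT

A 6-joint arm with a two-finger parallel gripper is mounted at the origin on a cart in front of the work surface, level with it; the furniture and walls round the work are solid. World frame = base frame: x ahead of the robot, y to its left, z up, the work surface at z = 0. Lengths are in mm, angles in rad, forces in N, time in s.
With the tool pointing down it reaches from about 275 to 750 mm from the base axis. Payload 10.2 kg.
Tool frame: the origin (TCP) lies on the centre line of the jaws, within the pads' length; the fingertips stand 22 mm ahead of it and the grasp point (between the pads) lies 3 mm ahead of it; z points along the fingers, y is the direction in which the jaws open and shut (so a half turn about z gives the same grasp; the last joint's range is limited). The gripper opens to 88 mm and grips with 3 to 60 N. Pads are 18 mm wide; open, the fingers measure 123 mm over their backs; the gripper's body (75 mm by 187 mm) begins 45 mm behind the grasp point.
Start: joints at [-1.546, 0.313, 1.498, -0, 1.331, -0.223], TCP at [128.754, -508.973, 260.72] pointing down, gripper open.
Joint ranges: [-2.94, 2.94], [-0.97, 2.17], [0.19, 2.56], [-1.23, 4.37], [0.02, 3.11], [-2.88, 2.88]. Speed limits (rad/s): [2.39, 2.39, 3.01, 3.14, 3.14, 3.14].

INTERFACE

Orientations are given as a 3x3 rotation matrix whose columns are the frame's x, y, z axes.
In Python, from plant import r gives the robot as it stands.
- The arm moves only by the tool servo_tool, never from a script. Its argument "steps" is a list of rows, each an object with "slide": the shift along the tool's x, y, z in units of 25 mm (1.0 is 25 mm), a list of three; "yaw": the turn about the tool's z in units of 6 degrees (1.0 is 6 degrees). A call has 1 to 20 rows; each row is the pose to reach, as a shift and turn from the pose measured when the call began, along the tool's axes at that moment; what a row does not reach only later rows make up. A row lasts 1/10 s, in which the tool goes at most 50 mm and 8.59 degrees, less where a joint would pass 70% of its speed; a pose out of reach is approached as far as the arm can. A call with a gripper value outside its range is refused whole. "hand" is the finger opening in mm, from 0 to 88.1, set as the call begins (left out, the last holds). The fingers move at their own pace and stop on an object; "newtons" is the grip in N (left out, the last holds). Time passes only in rows, so rows that repeat a pose let the fingers close. It gives the time, the measured TCP pose, the force and the opening at its end, in the units of the state.
- r.observe(): the state, without advancing time (a new reading comes with each control period).
- r.read_camera(name): name is "scene" or "top" or "wrist"; returns the picture (480x640x3 uint8, red, green, blue); there is no depth.
- r.calibration(name): a dict with "fovy" (degrees; the focal length in pixels is half the picture's height over the tangent of half this angle, whatever the lens; pixels are square), "cx", "cy" (the principal point, pixels), "k1" (the pictures are not rectified: a ray, as slopes to the right and down, at radius r is drawn at 1 + k1 r^2 times it, then the intrinsics apply), "cam_to_world" (4x4, takes a point from camera to world coordinates); the wrist camera has in their place "T_tool_cam" (4x4, takes a point from camera to tool coordinates, whose origin is the TCP and whose axes are the flange's). Camera axes: x right, y down, z forward; pixel columns grow to the right and rows downward; lengths in mm; the calibration is good to about 2 mm. A picture is of the moment at which its call begins: read the wrist's pose just before it. calibration takes no time and is no camera call.
- r.sign_off(): hands the job in, once; it reports no verdict.
Trained networks look in the newest picture that a camera, given by its name, has taken for a name from the list of things; names that differ only in an ending like _2 or _b are one class to them, and where a whole thing is asked for, a point or a joint stands for the part that bears it (a point fixed in the world has none). Each returns a list of dicts, best first, with "p" (0 to 1); they miss things now and then, are a little off and sometimes report something else, mostly with a low value. They report only what shows in the picture. A call takes as long as a camera call. They do not tell look-alikes from the thing itself.
- r.silhouettes(camera, name): "mask" (480x640 bool, what is visible of it) and "position" ([row, column] in pixels, amid what is visible of it).
- r.pinpoint(camera, name): "position" ([row, column] in pixels: a listed point, or the origin of a listed thing).
The state is a dict: "t": time; "qpos": joint angles; "joint_velocities": joint speeds; "effort": joint torques, N m; "eef_pos": TCP position; "ee_rot": TCP orientation; "ft_force": force on the tool from outside, world axes, zero at the start; "moment": the same for the moment, N m; "finger_gap": opening from 0.0 (shut) to 1.0 (fully open).
Only numpy, scipy, OpenCV 4.12 (cv2) and the standard library are available. Lean on these libraries where they do the work, as an engineer would, in place of code of your own. Each camera call takes 0.05 s, during which the arm holds its last target.

## Working session

There is one attempt and no reset: what is moved stays moved. The work goes in short steps, Python scripts to look and compute and a tool call to move; the robot and the scene stay as the last step left them, time stands still between calls to the robot, and variables do not carry over. Pictures are saved under pics/ and viewed, and the job is handed in when it is done.

Besides the shell and the picture viewer there is one more tool, called as name(argument=value, ...), one argument or row to a line, values as JSON. servo_tool: Moves the arm, as the interface text tells. Its arguments: {"type":"object","properties":{"steps":{"type":"array"},"hand":{"type":"number"},"newtons":{"type":"number"}},"required":["steps"]}

```bash
ls; mkdir -p pics; python3 - <<'E'
from plant import r
import cv2,numpy as np
s=r.observe();print(s)
for c in ["scene","top","wrist"]:
    im=r.read_camera(c);cv2.imwrite(f"pics/a_{c}.png",im[:,:,::-1]);print(c,r.calibration(c))
E
```

```text
pics
{'t': 0.0, 'qpos': array([-1.54641202e+00,  3.13426490e-01,  1.49843289e+00, -4.63845962e-05,
        1.33099133e+00, -2.23364625e-01]), 'joint_velocities': array([ 0.00148279,  0.00049043,  0.00057687,  0.00030366, -0.00016809,
       -0.00285952]), 'effort': array([-1.18256580e-04, -4.02206254e+01, -2.52267855e+01,  6.94313133e-02,
        3.52320238e-02, -7.70957809e-05]), 'eef_pos': array([ 128.73226949, -508.74550685,  260.17466011]), 'ee_rot': array([[ 9.69464190e-01,  2.45232907e-01, -7.57175860e-05],
       [ 2.45232806e-01, -9.69463404e-01,  1.25658051e-03],
       [ 2.34749462e-04, -1.23677824e-03, -9.99999208e-01]]), 'ft_force': array([-0.02716742,  0.27317744,  0.36124077]), 'moment': array([ 0.00446083, -0.00060241, -0.02476061]), 'finger_gap': 0.9984772636770041}
scene {'fovy': 55.048586426173685, 'cx': 327.45896009204074, 'cy': 240.46989759514184, 'k1': 0.03872087177908381, 'cam_to_world': array([[-8.89845071e-01, -2.11345667e-01,  4.04362163e-01,
         1.02153882e+02],
       [-4.56253302e-01,  4.17897837e-01, -7.85617161e-01,
         5.10900895e+02],
       
[... 403 characters left out ...]
2.60744933e-02,  7.75079130e-03,
        -1.95975946e+02],
       [-4.75595554e-03, -1.13016538e-01, -9.93581724e-01,
         1.19516900e+03],
       [ 0.00000000e+00,  0.00000000e+00,  0.00000000e+00,
         1.00000000e+00]])}
wrist {'fovy': 58.38657546457198, 'cx': 320.18892668927685, 'cy': 240.53796061665005, 'k1': -0.07517471112198802, 'T_tool_cam': array([[ 4.99607608e-04, -9.55046941e-01, -2.96454197e-01,
         7.57837338e+01],
       [ 9.99999824e-01,  5.72293489e-04, -1.58404322e-04,
        -6.68207635e-01],
       [ 3.20942370e-04, -2.96454066e-01,  9.55047059e-01,
        -1.23652977e+02],
       [ 0.00000000e+00,  0.00000000e+00,  0.00000000e+00,
         1.00000000e+00]])}
```

View pics/a_top.png

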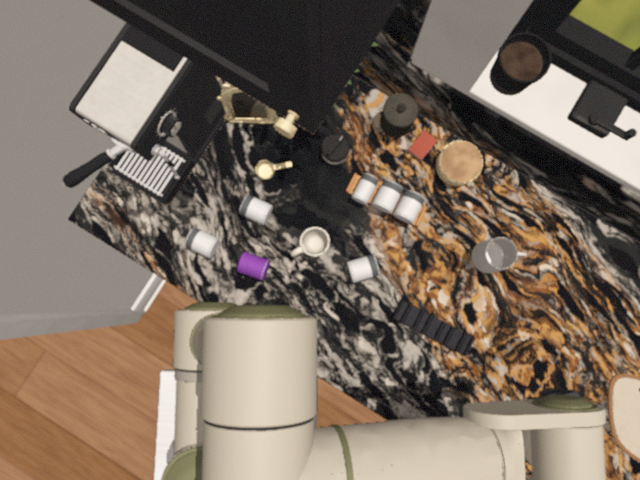

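View pics/a_scene.png

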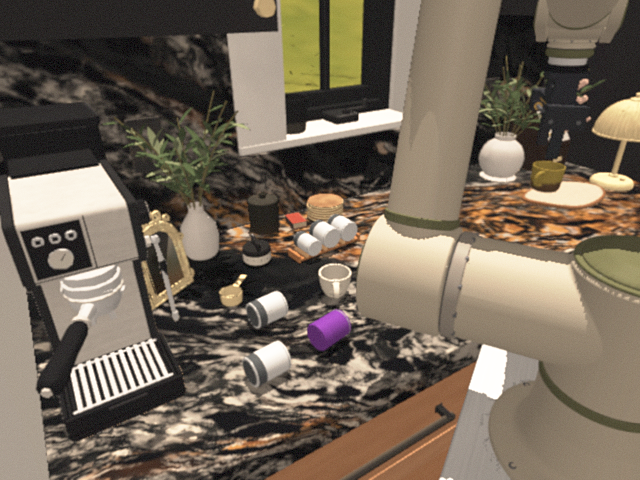

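View pics/a_wrist.png

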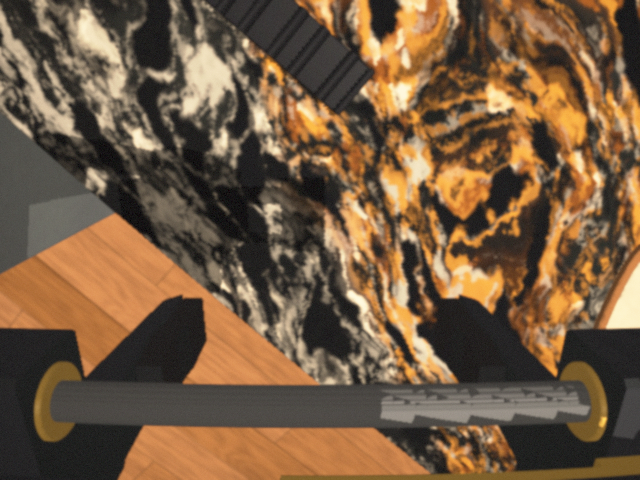

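```bash
cat > h.py <<'E'
from plant import r
import cv2,numpy as np
def K(c):
    f=240/np.tan(np.radians(c["fovy"])/2); return f
def rays(cam,px,st=None):
    "px Nx2 (row,col)-> origin, dirs world"
    c=r.calibration(cam);f=K(c);px=np.atleast_2d(px).astype(float)
    d=np.stack([(px[:,1]-c["cx"])/f,(px[:,0]-c["cy"])/f],1)
    u=d.copy()
    for _ in range(20): u=d/(1+c["k1"]*(u**2).sum(1,keepdims=True))
    v=np.c_[u,np.ones(len(u))]
    T=pose(cam,c,st); return T[:3,3],v@T[:3,:3].T
def pose(cam,c,st):
    if cam!="wrist": return c["cam_to_world"]
    W=np.eye(4);W[:3,:3]=st["ee_rot"];W[:3,3]=st["eef_pos"];return W@c["T_tool_cam"]
def at_z(cam,px,z,st=None):
    o,v=rays(cam,px,st);t=(z-o[2])/v[:,2];return o+v*t[:,None]
def proj(cam,P,st=None):
    c=r.calibration(cam);f=K(c);T=pose(cam,c,st)
    q=(np.atleast_2d(P)-T[:3,3])@T[:3,:3];u=q[:,:2]/q[:,2:]
    u=u*(1+c["k1"]*(u**2).sum(1,keepdims=True))
    return np.c_[u[:,1]*f+c["cy"],u[:,0]*f+c["cx"]]
def axis(mask,cam,z,st=None):
    m=mask.astype(np.uint8);cs,_=cv2.findContours(m,0,2);c=max(cs,key=cv2.contourArea)[:,0,:]
    P=at_z(cam,c[:,::-1],z,st)[:,:2].astype(np.float32)
    return cv2.minAreaRect(P)
E
python3 - <<'E'
from h import *
im=r.read_camera("top");c=im[150:290,170:490];c=cv2.resize(c,None,fx=2.5,fy=2.5,interpolation=cv2.INTER_CUBIC)
cv2.imwrite("pics/b_top.png",c[:,:,::-1])
r.read_camera("scene")
for n in ["tin1","slim","rack"]:
  for cam in ["top","scene"]:
    for d in r.silhouettes(cam,n):
        z={"rack":9}.get(n,28); 
        if cam=="scene": z=28
        print(n,cam,round(d["p"],2),np.round(d["position"],1),d["mask"].sum(),np.round(at_z(cam,d["position"],z)[0],0),np.round(np.r_[axis(d["mask"],cam,z)[1],axis(d["mask"],cam,z)[2]],0))
for n in ["bay1","bay2","bay3","hollow1","summit","cup_centre","timer_centre","scoop_centre"]:
    z=dict(bay1=36.8,bay2=36.8,bay3=36.8,hollow1=77,summit=111,cup_centre=25,timer_centre=26,scoop_centre=12)[n]
    for cam in ["top","scene"]:
      for d in r.pinpoint(cam,n): print(n,cam,round(d["p"],2),np.round(d["position"],1),np.round(at_z(cam,d["position"],z)[0],0))
E
```

```text
tin1 top 0.96 [264.7 252.6] 632 [384. -39.  28.] [67. 47. 73.]
tin1 top 0.91 [208.7 410.3] 689 [ 517. -382.   28.] [50. 72. 66.]
tin1 top 0.87 [207.4 256.3] 618 [511. -42.  28.] [66. 48. 67.]
tin1 top 0.78 [195.7 386.3] 634 [ 545. -329.   28.] [49. 69. 64.]
tin1 top 0.72 [268.6 369. ] 640 [ 383. -293.   28.] [49. 64. 19.]
tin1 top 0.61 [240.7 199.4] 687 [434.  81.  28.] [71. 49. 67.]
tin1 scene 0.85 [232.5 324.5] 591 [ 554. -352.   28.] [ 71. 144.  59.]
tin1 scene 0.76 [224.4 345.5] 455 [ 529. -415.   28.] [ 60. 143.  49.]
tin1 scene 0.76 [329.6 328.7] 1190 [382. -36.  28.] [99. 65. 72.]
tin1 scene 0.73 [308.  267.5] 1008 [508. -40.  28.] [87. 75. 64.]
slim top 0.63 [189.1 367. ] 487 [ 559. -286.   28.] [38. 67. 65.]
slim scene 0.81 [241.8 304.4] 421 [ 574. -290.   28.] [ 51. 117.  55.]
slim scene 0.51 [227.1 342.6] 505 [ 528. -398.   28.] [ 62. 147.  48.]
rack top 0.88 [324.3 435.1] 1675 [ 265. -441.    9.] [178.  46.  64.]
rack top 0.79 [193.8 371.8] 386 [ 552. -298.    9.] [19. 46. 67.]
rack scene 0.76 [252.  308.1] 448 [ 543. -253.   28.] [39. 62. 63.]
bay1 top 0.9 [188.9 369.8] 
[... 1510 characters left out ...]
7. -410.   77.]
hollow1 top 0.58 [197.5 399.7] [ 532. -352.   77.]
hollow1 scene 0.55 [290.6 235.2] [545.  -3.  77.]
summit top 0.89 [192.  388.5] [ 537. -324.  111.]
summit top 0.61 [329.3 442.7] [ 260. -436.  111.]
summit top 0.4 [199.1 385.3] [ 521. -317.  111.]
summit top 0.4 [207.7 408.4] [ 505. -365.  111.]
cup_centre top 0.88 [243.5 314.5] [ 435. -173.   25.]
cup_centre scene 0.97 [281.  331.6] [ 447. -176.   25.]
timer_centre top 0.8 [145.4 331.9] [ 657. -205.   26.]
timer_centre scene 0.55 [248.9 257.4] [ 652. -217.   26.]
timer_centre scene 0.36 [290.4 236.5] [594. -63.  26.]
scoop_centre top 0.76 [167.4 273.5] [607. -75.  12.]
scoop_centre scene 0.65 [288.9 234.4] [614. -82.  12.]
```

View pics/b_top.png

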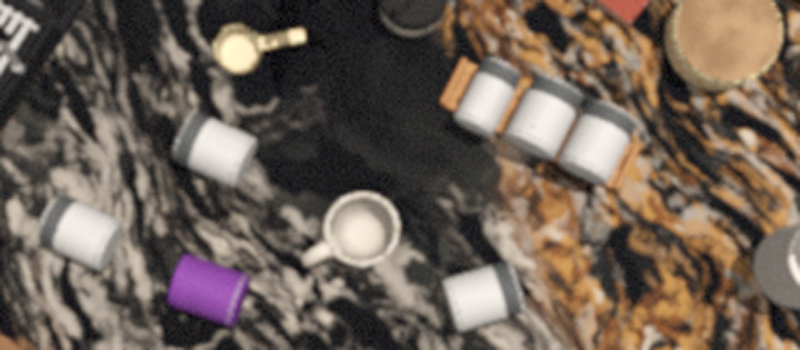

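Rack-shaped things: the orange-brown wooden one (px row 198, col 388, carrying the tins) and an all-black one (row 324, col 435). The wooden one fits the description. The purple cylinder (row 265, col 253) is not a tin. The slim tin is in the left bay (row 190, col 367), which is bay1 on the +y side. I'll go above the rack for a close view.

```bash
cat >> h.py <<'E'
def plan(*targets):
    "targets: (x,y,z,yangle_deg or None) all from the present pose"
    s=r.observe();R=s["ee_rot"];p=s["eef_pos"];a=np.degrees(np.arctan2(R[1,1],R[0,1]))
    print("t",round(s["t"],2),"p",np.round(p,1),"yang",round(a,1),"gap",round(s["finger_gap"]*88.1,1),"F",np.round(s["ft_force"],1),"q",np.round(s["qpos"],2))
    for t in targets:
        d=R.T@(np.array(t[:3])-p)/25
        if len(t)<4 or t[3] is None: y=0
        else:
            w=(t[3]-a+90)%180-90; y=-w/6
        print(t,"-> slide",np.round(d,2),"yaw",round(y,2),"dist",round(np.linalg.norm(d)*25))
E
python3 -c "
from h import *
plan((537,-334,180,-23.6))"
```

```text
t 1.35 p [ 128.8 -509.   260.7] yang -75.8 gap 88.2 F [-0.1 -0.6  0.2] q [-1.55  0.31  1.5  -0.    1.33 -0.22]
(537, -334, 180, -23.6) -> slide [17.55 -2.78  3.23] yaw -8.7 dist 451
```

servo_tool(
  steps=[
    {"slide": [17.55,-2.78,3.2],"yaw": -8.7},
    {"slide": [17.55,-2.78,3.2],"yaw": -8.7},
    {"slide": [17.55,-2.78,3.2],"yaw": -8.7},
    {"slide": [17.55,-2.78,3.2],"yaw": -8.7},
    {"slide": [17.55,-2.78,3.2],"yaw": -8.7},
    {"slide": [17.55,-2.78,3.2],"yaw": -8.7},
    {"slide": [17.55,-2.78,3.2],"yaw": -8.7},
    {"slide": [17.55,-2.78,3.2],"yaw": -8.7},
    {"slide": [17.55,-2.78,3.2],"yaw": -8.7},
    {"slide": [17.55,-2.78,3.2],"yaw": -8.7},
    {"slide": [17.55,-2.78,3.2],"yaw": -8.7},
    {"slide": [17.55,-2.78,3.2],"yaw": -8.7},
    {"slide": [17.55,-2.78,3.2],"yaw": -8.7},
  ],
  hand=88,
  newtons=20,
)

```text
t: 2.65
eef_pos: [536.1, -334.9, 181.3]
ee_rot: [[0.402, 0.916, 0.0], [0.916, -0.402, -0.001], [-0.0, 0.001, -1.0]]
ft_force: [-1.2, 0.3, -0.2]
finger_gap: 0.996
```

```bash
python3 - <<'E'
from h import *
s=r.observe();im=r.read_camera("wrist");cv2.imwrite("pics/c_w.png",im[:,:,::-1]);plan()
for n in ["tin1","slim","rack"]:
    for d in r.silhouettes("wrist",n):
        print(n,round(d["p"],2),np.round(d["position"],1),d["mask"].sum(),[np.round(x,1) for x in axis(d["mask"],"wrist",{"tin1":37,"slim":31,"rack":18}[n],s)])
E
```

```text
t 2.7 p [ 536.2 -334.9  181.3] yang -23.7 gap 88.0 F [-0.2  0.1 -0.5] q [-0.74  0.61  1.25 -0.    1.27 -0.33]
tin1 0.95 [218.1 328.8] 7451 [array([ 543.6, -329.2]), array([50. , 65.5]), np.float64(64.8)]
tin1 0.86 [238.4  87.8] 6794 [array([ 390.5, -276.5]), array([55. , 63.6]), np.float64(18.1)]
tin1 0.84 [293.4 325. ] 6611 [array([ 522. , -376.7]), array([53.6, 65.9]), np.float64(64.5)]
tin1 0.37 [55.2 58.5] 10764 [array([ 435.6, -170.8]), array([62.5, 76.7]), np.float64(62.6)]
tin1 0.3 [135.6 321.6] 6261 [array([ 561. , -279.1]), array([37.5, 62.9]), np.float64(64.9)]
slim 0.91 [136.1 322.8] 6267 [array([ 560.9, -279.4]), array([38.4, 64.3]), np.float64(64.7)]
rack 0.66 [ 96.5 326.3] 2943 [array([ 574.5, -255.1]), array([17.5, 44.4]), np.float64(64.7)]
rack 0.64 [360.6  89.9] 264 [array([ 321.5, -365.9]), array([21.6, 12.2]), np.float64(55.4)]
rack 0.35 [53.6 59.5] 10738 [array([ 426.4, -164.2]), array([66.9, 81.3]), np.float64(62.6)]
```

View pics/c_w.png

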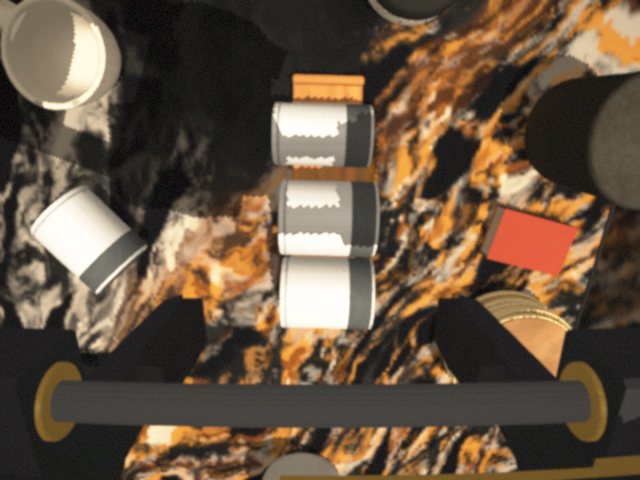

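```bash
cat >> h.py <<'E'
from scipy.optimize import minimize
def cyl(c,yaw,rad,L=60,n=40):
    t=np.linspace(0,2*np.pi,n);u=np.array([np.cos(yaw),np.sin(yaw),0]);v=np.array([-u[1],u[0],0]);w=np.array([0,0,1.])
    ring=rad*(np.cos(t)[:,None]*v+np.sin(t)[:,None]*w)
    return np.r_[c+u*L/2+ring,c-u*L/2+ring]
S=4
def hullmask(P,cam,st,out):
    q=proj(cam,P,st)[:,::-1]
    h=cv2.convexHull(((q+.5)*S-.5).astype(np.float32)).astype(np.int32)
    cv2.fillConvexPoly(out,h,1)
def fit(f,x0,mask,cam,st,steps):
    M=cv2.resize(mask.astype(np.uint8),None,fx=S,fy=S,interpolation=cv2.INTER_NEAREST)
    def cost(x):
        o=np.zeros_like(M)
        for P in f(x): hullmask(P,cam,st,o)
        return 1-(o&M).sum()/max((o|M).sum(),1)
    sim=np.array([x0]+[np.array(x0)+np.eye(len(x0))[i]*steps[i] for i in range(len(x0))])
    b=minimize(cost,x0,method="Nelder-Mead",options=dict(initial_simplex=sim,xatol=.05,fatol=1e-5,maxiter=600))
    return b.x,1-b.fun
def fit_tin(mask,cam,st,x0,yaw_deg,z=24,rad=24):
    x,i=fit(lambda x:[cyl(np.array([x[0],x[1],z]),x[2]/20,rad)],[*x0,np.radians(yaw_deg)*20],mask,cam,st,[5,5,1])
    return x[0],x[1],np.degrees(x[2]/20),i
E
python3 - <<'E'
from h import *
s=r.observe();r.read_camera("wrist")
for cam in ["wrist"]:
    st=s
    ms=r.silhouettes(cam,"tin1");sl=r.silhouettes(cam,"slim")[0]["mask"]
    near=lambda d:np.linalg.norm(np.array(d["position"])-[240,325])<80
    tins=[d for d in ms if near(d) and abs(d["position"][0]-136)>20];print([d["position"] for d in tins])
    U=sl.copy()
    for d in tins:U|=d["mask"]
    def f(x):
        a=x[2]/50;e=np.array([np.cos(a),np.sin(a)]);n=np.array([-e[1],e[0]]);o=np.array(x[:2])
        out=[]
        for k,(z,rad) in enumerate([(30.7,19),(36.8,24),(36.8,24)]):
            out.append(cyl(np.r_[o+n*52*(1-k)+e*x[3+k],z],a,rad))
        return out
    x,i=fit(f,[540,-331,np.radians(-25)*50,0,0,0],U,cam,st,[4,4,2,3,3,3]);print(cam,np.round(x,1),np.degrees(x[2]/50),i)
    print("slim alone",fit_tin(sl,cam,st,(561,-279),-25,30.7,19))
    for d in tins: print(fit_tin(d["mask"],cam,st,(540,-330),-25,36.8,24))
    for d in ms:
        if d["position"][1]<150 and d["position"][0]>150: print("tinC",fit_tin(d["mask"],cam,st,(388,-280),-70+0,24,24), fit_tin(d["mask"],cam,st,(388,-280),18,24,24))
    # rack cheek
    for d in r.silhouettes(cam,"rack"): print(d["p"],d["position"])
E
```

```text
[[294.9, 329.8], [220.0, 325.5]]
wrist [ 542.3 -328.2  -21.6   -3.8    0.9    1.1] -24.74916776131498 0.9764125414922789
slim alone (np.float64(560.6127175157924), np.float64(-279.3626789557969), np.float64(-25.099995979190002), np.float64(0.9757192230930244))
(np.float64(521.4724093427715), np.float64(-376.07848298620456), np.float64(-25.019494428530038), np.float64(0.9747794814249318))
(np.float64(543.3484820444867), np.float64(-328.4205117973521), np.float64(-24.565860759040053), np.float64(0.9827594760865251))
tinC (np.float64(384.1345026574203), np.float64(-279.3413338981999), np.float64(-71.76014901937646), np.float64(0.9811560146177146)) (np.float64(384.2773191967146), np.float64(-279.30754363583924), np.float64(108.23884456799532), np.float64(0.9809642062761843))
0.74 [96.1, 327.3]
0.73 [359.3, 91.2]
```

```bash
python3 - <<'E'
from h import *
r.read_camera("top");ms=r.silhouettes("top","tin1")
for cam in ["top","scene"]:
  r.read_camera(cam)
  for n,z,rad in [("tin1",24,24),("tin1",36.8,24),("slim",30.7,19)]:
   for d in r.silhouettes(cam,n):
    c=at_z(cam,d["position"],z)[0]
    yaw=-25 if c[0]>500 and c[1]<-200 else -20
    print(cam,n,z,np.round(d["position"]),round(d["p"],2),np.round(max([fit_tin(d["mask"],cam,None,c[:2],y,z,rad) for y in (-20,-70)],key=lambda t:t[3]),2))
E
```

```text
top tin1 24 [270. 370.] 0.84 [ 383.58 -282.83  -74.17    0.6 ]
top tin1 24 [235. 206.] 0.8 [ 4.3916e+02  6.7800e+01 -9.3710e+01  3.9000e-01]
top tin1 24 [209. 260.] 0.67 [ 508.02  -40.91 -113.11    0.95]
top tin1 36.8 [270. 370.] 0.84 [ 381.41 -281.59  -73.43    0.59]
top tin1 36.8 [235. 206.] 0.8 [4.4107e+02 6.2120e+01 1.9330e+01 3.9000e-01]
top tin1 36.8 [209. 260.] 0.67 [ 505.94  -42.87 -112.73    0.93]
scene tin1 24 [234. 325.] 0.95 [ 557.16 -355.39  -27.9     0.94]
scene tin1 24 [309. 266.] 0.91 [509.76 -41.36  64.84   0.95]
scene tin1 24 [330. 330.] 0.72 [385.6  -41.94  73.65   0.91]
scene tin1 24 [365. 265.] 0.62 [432.55  74.21  66.12   0.95]
scene tin1 24 [225. 342.] 0.6 [ 535.71 -407.22  -38.64    0.79]
scene tin1 36.8 [234. 325.] 0.95 [ 545.62 -334.14  -29.85    0.92]
scene tin1 36.8 [309. 266.] 0.91 [499.24 -27.76  61.39   0.92]
scene tin1 36.8 [330. 330.] 0.72 [ 378.32  -29.62 -104.02    0.87]
scene tin1 36.8 [365. 265.] 0.62 [423.84  85.21  64.94   0.92]
scene tin1 36.8 [225. 342.] 0.6 [ 525.05 -384.79  -44.1     0.77]
scene slim 30.7 [243. 310.] 0.72 [ 562.43 -283.89  -30.86    0.89]
```

```bash
python3 -c "
from h import *
plan((560.6,-279.4,110,-25),(560.6,-279.4,34,-25))"
```

```text
t 3.55 p [ 537.1 -334.   180.7] yang -23.6 gap 88.0 F [0.2 0.3 0.2] q [-0.74  0.61  1.25  0.    1.27 -0.33]
(560.6, -279.4, 110, -25) -> slide [ 2.38 -0.01  2.83] yaw 0.23 dist 92
(560.6, -279.4, 34, -25) -> slide [ 2.38 -0.01  5.87] yaw 0.23 dist 158
```

servo_tool(
  steps=[
    {"slide": [2.38,0,2.8],"yaw": 0.23},
    {"slide": [2.38,0,2.8],"yaw": 0.23},
    {"slide": [2.38,0,2.8],"yaw": 0.23},
    {"slide": [2.38,0,3.5],"yaw": 0.23},
    {"slide": [2.38,0,4.5],"yaw": 0.23},
    {"slide": [2.38,0,5.3],"yaw": 0.23},
    {"slide": [2.38,0,5.85],"yaw": 0.23},
    {"slide": [2.38,0,5.85],"yaw": 0.23},
    {"slide": [2.38,0,5.85],"yaw": 0.23},
  ],
  hand=88,
)

```text
t: 4.45
eef_pos: [561.2, -280.0, 35.4]
ee_rot: [[0.422, 0.906, 0.001], [0.906, -0.422, -0.001], [-0.0, 0.001, -1.0]]
ft_force: [0.4, -0.7, 0.3]
finger_gap: 0.997
```

servo_tool(
  steps=[
    {"slide": [0,0,0],"yaw": 0},
    {"slide": [0,0,0],"yaw": 0},
    {"slide": [0,0,0],"yaw": 0},
    {"slide": [0,0,0],"yaw": 0},
    {"slide": [0,0,0],"yaw": 0},
  ],
  hand=50,
  newtons=20,
)

```text
t: 4.95
eef_pos: [561.4, -280.1, 35.8]
ee_rot: [[0.422, 0.906, 0.001], [0.906, -0.422, -0.001], [-0.0, 0.002, -1.0]]
ft_force: [-0.6, 0.3, 2.6]
finger_gap: 0.681
```

```bash
python3 -c "
from h import *
s=r.observe();im=r.read_camera('wrist');cv2.imwrite('pics/d_w.png',im[:,:,::-1])
plan((560,-279,120,-25),(420,-420,110,-25),(420,-420,23.5,-25))"
```

```text
t 5.0 p [ 561.4 -280.1   35.8] yang -25.0 gap 59.7 F [-0.6 -0.7  3.8] q [-0.65  0.78  1.38 -0.    0.98 -0.21]
(560, -279, 120, -25) -> slide [ 0.02 -0.06 -3.37] yaw 0.0 dist 84
(420, -420, 110, -25) -> slide [-7.46 -2.76 -2.97] yaw 0.0 dist 212
(420, -420, 23.5, -25) -> slide [-7.46 -2.76  0.49] yaw 0.0 dist 199
```

View pics/d_w.png

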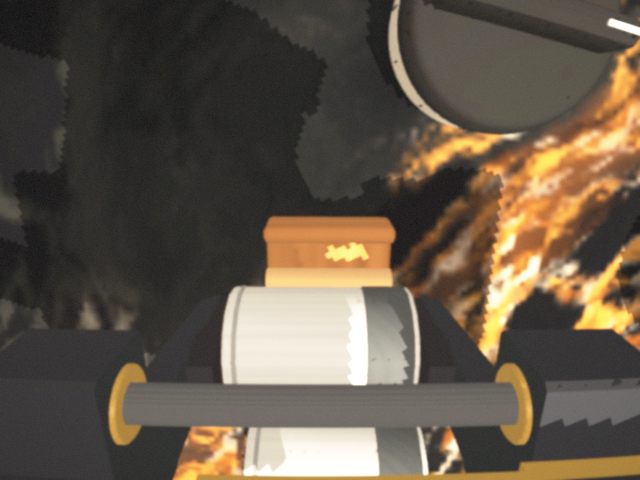

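servo_tool(
  steps=[
    {"slide": [0,0,-1.5],"yaw": 0},
    {"slide": [0,0,-3],"yaw": 0},
    {"slide": [-1,-0.4,-3],"yaw": 0},
    {"slide": [-3,-1.1,-3],"yaw": 0},
    {"slide": [-5,-1.8,-3],"yaw": 0},
    {"slide": [-7.46,-2.76,-3],"yaw": 0},
    {"slide": [-7.46,-2.76,-2.5],"yaw": 0},
    {"slide": [-7.46,-2.76,-1.5],"yaw": 0},
    {"slide": [-7.46,-2.76,-0.5],"yaw": 0},
    {"slide": [-7.46,-2.76,0.2],"yaw": 0},
    {"slide": [-7.46,-2.76,0.42],"yaw": 0},
    {"slide": [-7.46,-2.76,0.44],"yaw": 0},
    {"slide": [-7.46,-2.76,0.44],"yaw": 0},
    {"slide": [-7.46,-2.76,0.44],"yaw": 0},
  ],
)

```text
t: 6.4
eef_pos: [420.3, -420.2, 25.3]
ee_rot: [[0.422, 0.906, 0.002], [0.906, -0.422, -0.002], [-0.001, 0.003, -1.0]]
ft_force: [-0.4, -0.0, -0.8]
finger_gap: 0.678
```

```bash
python3 -c "
from h import *
plan((420,-420,24.2,-25))"
```

```text
t 6.4 p [ 420.3 -420.2   25.3] yang -25.0 gap 59.7 F [-0.4 -0.  -0.8] q [-0.98  0.73  1.5   0.    0.9  -0.55]
(420, -420, 24.2, -25) -> slide [ 0.   -0.01  0.04] yaw 0.0 dist 1
```

servo_tool(
  steps=[
    {"slide": [0,0,0.05],"yaw": 0},
    {"slide": [0,0,0.06],"yaw": 0},
  ],
)

```text
t: 6.6
eef_pos: [420.4, -420.2, 24.0]
ee_rot: [[0.422, 0.906, 0.002], [0.906, -0.422, -0.002], [-0.001, 0.003, -1.0]]
ft_force: [-0.0, 0.4, -0.1]
finger_gap: 0.678
```

servo_tool(
  steps=[
    {"slide": [0,0,0],"yaw": 0},
    {"slide": [0,0,0],"yaw": 0},
    {"slide": [0,0,0],"yaw": 0},
  ],
  hand=80,
)

```text
t: 6.9
eef_pos: [420.4, -420.3, 24.1]
ee_rot: [[0.422, 0.906, 0.002], [0.906, -0.422, -0.002], [-0.001, 0.003, -1.0]]
ft_force: [0.2, -0.1, 0.1]
finger_gap: 0.904
```

```bash
python3 -c "
from h import *
plan((420,-420,150,-25),(384.2,-279.3,180,-71.8),(340,-265,180,-71.8))"
```

```text
t 6.9 p [ 420.4 -420.3   24.1] yang -25.0 gap 79.6 F [ 0.2 -0.1  0.1] q [-0.98  0.74  1.5   0.    0.9  -0.55]
(420, -420, 150, -25) -> slide [-0.   -0.   -5.04] yaw 0.0 dist 126
(384.2, -279.3, 180, -71.8) -> slide [ 4.49 -3.68 -6.25] yaw 7.8 dist 213
(340, -265, 180, -71.8) -> slide [ 4.26 -5.52 -6.26] yaw 7.8 dist 234
```

servo_tool(
  steps=[
    {"slide": [0,0,-1.5],"yaw": 0},
    {"slide": [0,0,-3.5],"yaw": 0},
    {"slide": [0.5,-0.5,-5.5],"yaw": 1.4},
    {"slide": [1.8,-1.5,-6.2],"yaw": 2.8},
    {"slide": [3.5,-2.7,-6.2],"yaw": 4.2},
    {"slide": [4.5,-3.7,-6.2],"yaw": 5.6},
    {"slide": [4.5,-3.7,-6.2],"yaw": 7},
    {"slide": [4.5,-3.7,-6.2],"yaw": 7.8},
    {"slide": [4.5,-3.7,-6.2],"yaw": 7.8},
    {"slide": [4.5,-3.7,-6.2],"yaw": 7.8},
  ],
  hand=88,
)

```text
t: 7.9
eef_pos: [383.7, -279.0, 178.6]
ee_rot: [[0.949, 0.315, 0.002], [0.315, -0.949, -0.002], [0.001, 0.003, -1.0]]
ft_force: [0.4, 0.3, -0.5]
finger_gap: 0.998
```

```bash
cat > look.py <<'E'
import sys
from h import *
name,x,y,a=sys.argv[1],*map(float,sys.argv[2:5])
z,rad=(24,24) if len(sys.argv)<6 else map(float,sys.argv[5:7])
s=r.observe();im=r.read_camera('wrist');cv2.imwrite(f'pics/{name}.png',im[:,:,::-1])
n="slim" if rad<20 else "tin1"
for d in r.silhouettes("wrist",n):
    c=at_z("wrist",d["position"],z,s)[0]
    if np.hypot(c[0]-x,c[1]-y)<40:
        f=fit_tin(d["mask"],"wrist",s,c[:2],a,z,rad);print(round(d["p"],2),np.round(d["position"]),np.round(f,2))
        if f[3]>.9: plan((f[0],f[1],110,f[2]),(f[0],f[1],z+4,f[2]))
plan()
E
python3 look.py e_w 384 -279 -71.8
```

```text
0.85 [224. 320.] [ 383.96 -279.24  -71.68    0.98]
t 8.0 p [ 383.7 -279.   178.6] yang -71.7 gap 88.0 F [-0.9 -0.1  0.4] q [-0.88  0.29  1.76  0.    1.09  0.37]
(np.float64(383.96320152023986), np.float64(-279.23663347152797), 110, np.float64(-71.68068087137408)) -> slide [0.   0.   2.74] yaw -0.0 dist 69
(np.float64(383.96320152023986), np.float64(-279.23663347152797), 28, np.float64(-71.68068087137408)) -> slide [-0.   -0.01  6.02] yaw -0.0 dist 151
t 8.0 p [ 383.7 -279.   178.6] yang -71.7 gap 88.0 F [-0.9 -0.1  0.4] q [-0.88  0.29  1.76  0.    1.09  0.37]
```

View pics/e_w.png

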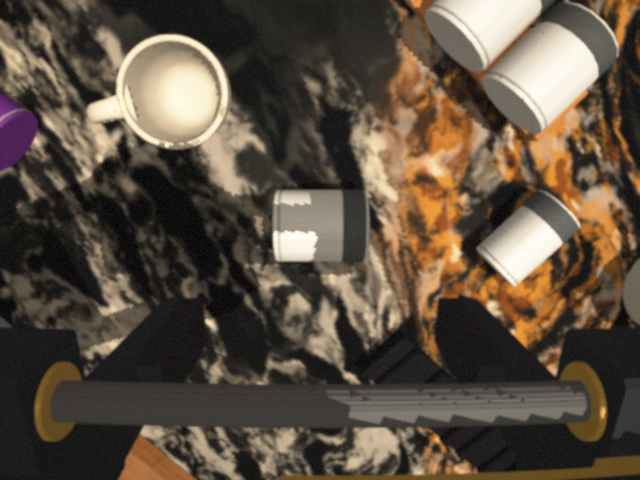

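The plain silver tin sits right under the tool (224,320). The slim tin lies aside at (238,530) and the cup is clear at (92,172). Going down.

servo_tool(
  steps=[
    {"slide": [0,0,1.8],"yaw": 0},
    {"slide": [0,0,3.6],"yaw": 0},
    {"slide": [0,0,4.8],"yaw": 0},
    {"slide": [0,0,5.6],"yaw": 0},
    {"slide": [0,0,6],"yaw": 0},
    {"slide": [0,0,6],"yaw": 0},
    {"slide": [0,0,6],"yaw": 0},
  ],
)

```text
t: 8.7
eef_pos: [384.4, -279.8, 29.3]
ee_rot: [[0.949, 0.314, 0.003], [0.315, -0.949, -0.003], [0.002, 0.004, -1.0]]
ft_force: [-0.1, 0.3, 0.3]
finger_gap: 0.991
```

servo_tool(
  steps=[
    {"slide": [0,0,0],"yaw": 0},
    {"slide": [0,0,0],"yaw": 0},
    {"slide": [0,0,0],"yaw": 0},
    {"slide": [0,0,0],"yaw": 0},
    {"slide": [0,0,0],"yaw": 0},
  ],
  hand=50,
  newtons=25,
)

```text
t: 9.2
eef_pos: [384.5, -279.9, 29.7]
ee_rot: [[0.949, 0.315, 0.003], [0.315, -0.949, -0.004], [0.002, 0.004, -1.0]]
ft_force: [-1.0, 0.8, 5.3]
finger_gap: 0.677
```

```bash
python3 -c "
from h import *
a=np.radians(-24.8);e=np.array([np.cos(a),np.sin(a)]);n=np.array([-e[1],e[0]]);o=np.array([541.5,-327.9])
for k,y in dict(bay1=52,bay2=0,bay3=-52,h1=26,h2=-26,sum=0).items(): print(k,np.round(o+n*y,1))
b=o+n*52
plan((*b,180,-24.8))"
```

```text
bay1 [ 563.3 -280.7]
bay2 [ 541.5 -327.9]
bay3 [ 519.7 -375.1]
h1 [ 552.4 -304.3]
h2 [ 530.6 -351.5]
sum [ 541.5 -327.9]
t 9.2 p [ 384.5 -279.9   29.7] yang -71.7 gap 59.6 F [-1.   0.8  5.3] q [-0.88  0.54  1.88  0.    0.72  0.37]
(np.float64(563.3115082872013), np.float64(-280.6955711162887), 180, -24.8) -> slide [ 6.79  2.31 -5.99] yaw -7.81 dist 234
```

servo_tool(
  steps=[
    {"slide": [0,0,-1.5],"yaw": 0},
    {"slide": [0,0,-3],"yaw": 0},
    {"slide": [0.5,0.2,-4],"yaw": -1.4},
    {"slide": [2,0.7,-4],"yaw": -2.8},
    {"slide": [4,1.4,-4],"yaw": -4.2},
    {"slide": [5.8,2,-4],"yaw": -5.6},
    {"slide": [6.79,2.31,-4],"yaw": -7},
    {"slide": [6.79,2.31,-4],"yaw": -7.8},
    {"slide": [6.79,2.31,-4],"yaw": -7.8},
    {"slide": [6.79,2.31,-4],"yaw": -7.8},
  ],
)

```text
t: 10.2
eef_pos: [563.0, -280.9, 129.9]
ee_rot: [[0.423, 0.906, 0.003], [0.906, -0.423, -0.003], [-0.002, 0.004, -1.0]]
ft_force: [-1.0, 0.8, -1.2]
finger_gap: 0.677
```

```bash
python3 - <<'E'
from h import *
s=r.observe();im=r.read_camera('wrist');cv2.imwrite('pics/f_w.png',im[:,:,::-1])
for n,z in [("rack",18),("tin1",36.8)]:
    for d in r.silhouettes("wrist",n):
        print(n,round(d["p"],2),np.round(d["position"]),[np.round(v,1) for v in axis(d["mask"],"wrist",z,s)])
plan((563.3,-280.7,43,-24.8))
E
```

```text
rack 0.7 [221. 323.] [array([ 568.6, -269.9]), array([55.3, 45.9]), np.float64(64.8)]
tin1 0.71 [443. 326.] [array([ 512.6, -395.4]), array([24.1, 66.3]), np.float64(64.7)]
tin1 0.68 [325. 322.] [array([ 543.9, -320.7]), array([ 73.5, 121. ]), np.float64(65.0)]
t 10.35 p [ 563.  -281.2  130.4] yang -25.0 gap 59.7 F [ 0.  -0.1 -1.1] q [-0.65  0.66  1.32 -0.    1.16 -0.21]
(563.3, -280.7, 43, -24.8) -> slide [ 0.03 -0.01  3.5 ] yaw -0.03 dist 87
```

View pics/f_w.png

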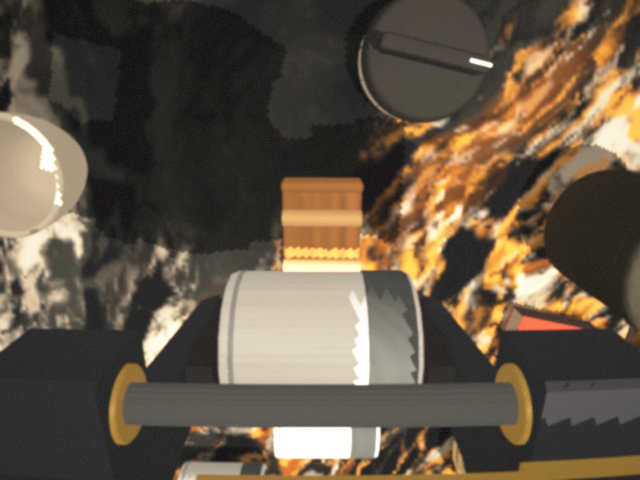

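servo_tool(
  steps=[
    {"slide": [0.03,0,1.5],"yaw": 0},
    {"slide": [0.03,0,2.6],"yaw": 0},
    {"slide": [0.03,0,3.2],"yaw": 0},
    {"slide": [0.03,0,3.45],"yaw": 0},
    {"slide": [0.03,0,3.52],"yaw": 0},
    {"slide": [0.03,0,3.54],"yaw": 0},
    {"slide": [0.03,0,3.54],"yaw": 0},
  ],
)

```text
t: 11.05
eef_pos: [564.1, -281.1, 43.0]
ee_rot: [[0.422, 0.906, 0.005], [0.906, -0.422, -0.005], [-0.002, 0.006, -1.0]]
ft_force: [-0.3, -0.8, -1.5]
finger_gap: 0.677
```

servo_tool(
  steps=[
    {"slide": [0,0,0.04],"yaw": 0},
    {"slide": [0,0,0.08],"yaw": 0},
    {"slide": [0,0,0.08],"yaw": 0},
  ],
)

```text
t: 11.35
eef_pos: [564.5, -281.7, 42.5]
ee_rot: [[0.422, 0.906, 0.006], [0.906, -0.422, -0.006], [-0.003, 0.008, -1.0]]
ft_force: [-4.1, 0.2, 8.2]
finger_gap: 0.679
```

Contact with the dowels (8 N up). Releasing.

servo_tool(
  steps=[
    {"slide": [0,0,0],"yaw": 0},
    {"slide": [0,0,0],"yaw": 0},
    {"slide": [0,0,0],"yaw": 0},
    {"slide": [0,0,-1.5],"yaw": 0},
    {"slide": [0,0,-3],"yaw": 0},
    {"slide": [0,0,-4.5],"yaw": 0},
  ],
  hand=80,
)

```text
t: 11.95
eef_pos: [563.6, -280.8, 156.2]
ee_rot: [[0.422, 0.906, 0.006], [0.906, -0.422, -0.006], [-0.003, 0.008, -1.0]]
ft_force: [0.3, 0.4, -0.0]
finger_gap: 0.91
```

```bash
python3 - <<'E'
from h import *
s=r.observe();im=r.read_camera('wrist');cv2.imwrite('pics/g_w.png',im[:,:,::-1])
for d in r.silhouettes("wrist","tin1"):
    print(round(d["p"],2),np.round(d["position"]),np.round(fit_tin(d["mask"],"wrist",s,at_z("wrist",d["position"],36.8,s)[0][:2],-25,36.8,24),2))
plan((510,-41,180,-113+180),)
r.read_camera("scene")
for d in r.silhouettes("scene","tin1"):
    print(round(d["p"],2),np.round(d["position"]),np.round(fit_tin(d["mask"],"scene",s,at_z("scene",d["position"],24,s)[0][:2],65,24,24),2))
E
```

```text
0.94 [239. 322.] [ 563.93 -280.97  -25.22    0.98]
0.59 [373. 324.] [ 5.2304e+02 -3.7653e+02 -1.8940e+01  3.4000e-01]
0.56 [323. 322.] [ 543.13 -328.69  -24.82    0.98]
t 12.05 p [ 565.4 -282.   160.4] yang -25.0 gap 79.8 F [-0.3 -0.1 -0.1] q [-0.65  0.62  1.29 -0.    1.21 -0.21]
(510, -41, 180, 67) -> slide [ 7.8  -6.06 -0.93] yaw 14.67 dist 248
0.97 [239. 309.] [ 575.77 -303.58   41.04    0.71]
0.85 [232. 326.] [ 556.61 -359.93  -33.25    0.84]
0.79 [225. 342.] [ 535.51 -405.68  -40.91    0.77]
0.77 [366. 265.] [432.49  74.75  65.4    0.93]
0.77 [308. 267.] [510.26 -40.77  65.28   0.95]
0.58 [329. 329.] [385.29 -43.22  70.78   0.93]
```

View pics/g_w.png

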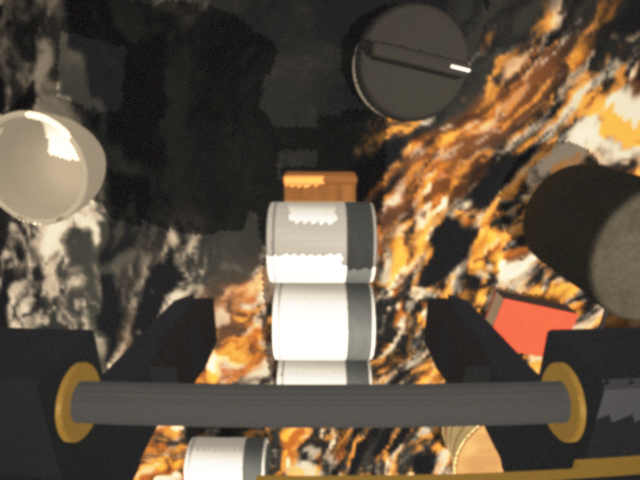

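servo_tool(
  steps=[
    {"slide": [1,-0.8,-0.9],"yaw": 1.4},
    {"slide": [2.3,-1.8,-0.9],"yaw": 2.8},
    {"slide": [3.6,-2.8,-0.9],"yaw": 4.2},
    {"slide": [4.9,-3.8,-0.9],"yaw": 5.6},
    {"slide": [6.2,-4.8,-0.9],"yaw": 7},
    {"slide": [7.2,-5.6,-0.9],"yaw": 8.4},
    {"slide": [7.8,-6.06,-0.9],"yaw": 9.8},
    {"slide": [7.8,-6.06,-0.9],"yaw": 11.2},
    {"slide": [7.8,-6.06,-0.9],"yaw": 12.6},
    {"slide": [7.8,-6.06,-0.9],"yaw": 14},
    {"slide": [7.8,-6.06,-0.9],"yaw": 14.8},
    {"slide": [7.8,-6.06,-0.9],"yaw": 14.8},
    {"slide": [7.8,-6.06,-0.9],"yaw": 14.8},
  ],
  hand=88,
)

```text
t: 13.45
eef_pos: [508.3, -39.9, 174.7]
ee_rot: [[0.916, -0.401, 0.005], [-0.401, -0.916, -0.006], [0.007, 0.004, -1.0]]
ft_force: [-0.8, -0.6, 0.7]
finger_gap: 0.997
```

```bash
python3 look.py i_w 510 -41 66
```

```text
0.96 [228. 316.] [507.9  -38.45  67.58   0.98]
t 13.55 p [508.5 -40.  175.2] yang -113.7 gap 87.8 F [ 0.2 -0.5 -0.7] q [-0.31  0.36  1.67 -0.    1.11  1.68]
(np.float64(507.90044869805683), np.float64(-38.45258486741538), 110, np.float64(67.5754813587729)) -> slide [-0.07 -0.06  2.61] yaw -0.21 dist 65
(np.float64(507.90044869805683), np.float64(-38.45258486741538), 28, np.float64(67.5754813587729)) -> slide [-0.09 -0.07  5.89] yaw -0.21 dist 147
t 13.55 p [508.5 -40.  175.2] yang -113.7 gap 87.8 F [ 0.2 -0.5 -0.7] q [-0.31  0.36  1.67 -0.    1.11  1.68]
```

View pics/i_w.png

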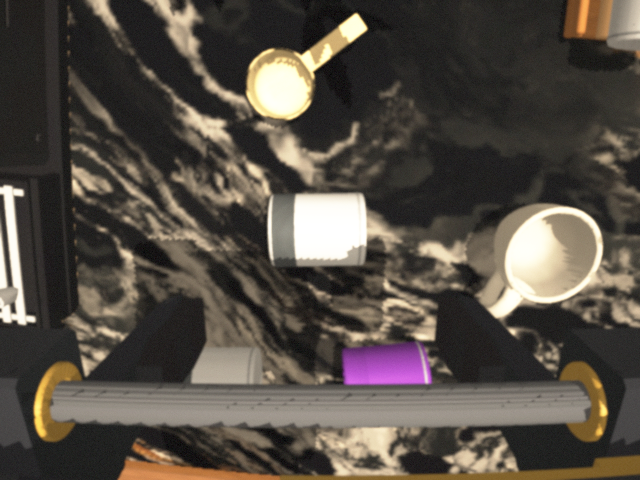

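servo_tool(
  steps=[
    {"slide": [-0.08,-0.06,1.8],"yaw": -0.2},
    {"slide": [-0.08,-0.07,3.6],"yaw": -0.2},
    {"slide": [-0.09,-0.07,4.8],"yaw": -0.2},
    {"slide": [-0.09,-0.07,5.5],"yaw": -0.2},
    {"slide": [-0.09,-0.07,5.9],"yaw": -0.2},
    {"slide": [-0.09,-0.07,5.92],"yaw": -0.2},
    {"slide": [-0.09,-0.07,5.92],"yaw": -0.2},
  ],
)

```text
t: 14.25
eef_pos: [508.4, -38.6, 27.8]
ee_rot: [[0.924, -0.382, 0.007], [-0.382, -0.924, -0.007], [0.009, 0.004, -1.0]]
ft_force: [-0.5, -1.0, 0.5]
finger_gap: 0.993
```

servo_tool(
  steps=[
    {"slide": [0,0,0],"yaw": 0},
    {"slide": [0,0,0],"yaw": 0},
    {"slide": [0,0,0],"yaw": 0},
    {"slide": [0,0,0],"yaw": 0},
    {"slide": [0,0,0],"yaw": 0},
  ],
  hand=50,
)

```text
t: 14.75
eef_pos: [508.5, -38.6, 28.2]
ee_rot: [[0.924, -0.382, 0.007], [-0.382, -0.924, -0.007], [0.009, 0.004, -1.0]]
ft_force: [-1.9, -0.2, 3.8]
finger_gap: 0.677
```

```bash
python3 -c "
from h import *
plan((552.4,-304.3,160,-25),(552.4,-304.3,83,-25))"
```

```text
t 14.75 p [508.5 -38.6  28.2] yang -112.4 gap 59.6 F [-1.9 -0.2  3.8] q [-0.3   0.59  1.78 -0.01  0.77  1.66]
(552.4, -304.3, 160, -25) -> slide [ 5.73  9.17 -5.19] yaw -14.57 dist 300
(552.4, -304.3, 83, -25) -> slide [ 5.7   9.16 -2.11] yaw -14.57 dist 275
```

servo_tool(
  steps=[
    {"slide": [0,0,-1.5],"yaw": 0},
    {"slide": [0,0,-3],"yaw": 0},
    {"slide": [0.3,0.5,-4.5],"yaw": -1.4},
    {"slide": [1,1.6,-5.1],"yaw": -2.8},
    {"slide": [2,3,-5.1],"yaw": -4.2},
    {"slide": [3,4.5,-5.1],"yaw": -5.6},
    {"slide": [4,6,-5.1],"yaw": -7},
    {"slide": [5,7.6,-5.1],"yaw": -8.4},
    {"slide": [5.73,9.17,-5.1],"yaw": -9.8},
    {"slide": [5.73,9.17,-5.1],"yaw": -11.2},
    {"slide": [5.73,9.17,-5.1],"yaw": -12.6},
    {"slide": [5.73,9.17,-5.1],"yaw": -14},
    {"slide": [5.73,9.17,-5.1],"yaw": -14.6},
    {"slide": [5.73,9.17,-5.1],"yaw": -14.6},
    {"slide": [5.73,9.17,-5.1],"yaw": -14.6},
  ],
)

```text
t: 16.25
eef_pos: [552.3, -304.2, 157.5]
ee_rot: [[0.422, 0.907, 0.007], [0.907, -0.422, -0.006], [-0.003, 0.009, -1.0]]
ft_force: [0.3, -0.6, -1.4]
finger_gap: 0.678
```

```bash
python3 -c "
from h import *
s=r.observe();im=r.read_camera('wrist');cv2.imwrite('pics/j_w.png',im[:,:,::-1])
plan((553,-304.6,82,-25))"
```

```text
t 16.3 p [ 552.4 -304.2  157.6] yang -24.9 gap 59.9 F [ 0.2 -0.4 -1.4] q [-0.69  0.63  1.29 -0.    1.21 -0.25]
(553, -304.6, 82, -25) -> slide [0.01 0.   3.02] yaw 0.01 dist 76
```

View pics/j_w.png

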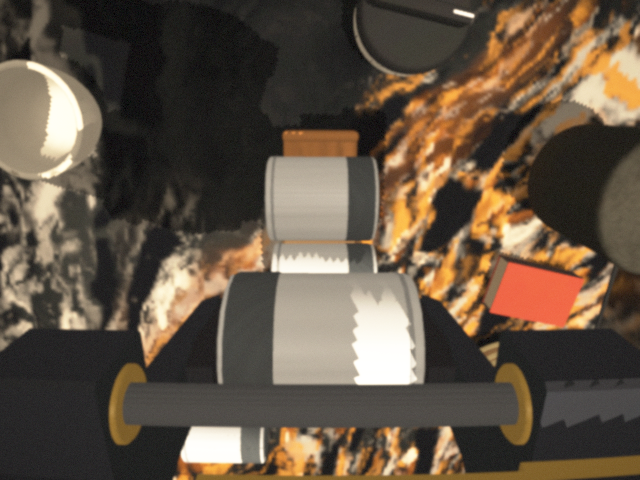

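servo_tool(
  steps=[
    {"slide": [0.01,0,1.3],"yaw": 0},
    {"slide": [0.01,0,2.3],"yaw": 0},
    {"slide": [0.01,0,2.8],"yaw": 0},
    {"slide": [0.01,0,2.96],"yaw": 0},
    {"slide": [0.01,0,3.0],"yaw": 0},
    {"slide": [0.01,0,3.02],"yaw": 0},
    {"slide": [0.01,0,3.02],"yaw": 0},
  ],
)

```text
t: 17.0
eef_pos: [553.4, -304.8, 83.1]
ee_rot: [[0.422, 0.907, 0.008], [0.907, -0.422, -0.008], [-0.003, 0.011, -1.0]]
ft_force: [-0.4, 0.4, -1.0]
finger_gap: 0.679
```

servo_tool(
  steps=[
    {"slide": [0,0,0.04],"yaw": 0},
    {"slide": [0,0,0.08],"yaw": 0},
    {"slide": [0,0,0.08],"yaw": 0},
  ],
)

```text
t: 17.3
eef_pos: [553.5, -305.0, 81.7]
ee_rot: [[0.422, 0.907, 0.009], [0.907, -0.422, -0.008], [-0.004, 0.012, -1.0]]
ft_force: [-1.3, -0.3, 1.8]
finger_gap: 0.679
```

servo_tool(
  steps=[
    {"slide": [0,0,0.03],"yaw": 0},
    {"slide": [0,0,0.03],"yaw": 0},
  ],
)

```text
t: 17.5
eef_pos: [553.6, -305.3, 81.5]
ee_rot: [[0.422, 0.907, 0.009], [0.907, -0.422, -0.009], [-0.004, 0.012, -1.0]]
ft_force: [-1.5, -1.1, 4.4]
finger_gap: 0.677
```

servo_tool(
  steps=[
    {"slide": [0,0,0],"yaw": 0},
    {"slide": [0,0,0],"yaw": 0},
    {"slide": [0,0,0],"yaw": 0},
    {"slide": [0,0,-1],"yaw": 0},
    {"slide": [0,0,-2.5],"yaw": 0},
    {"slide": [0,0,-4],"yaw": 0},
    {"slide": [0,0,-4],"yaw": 0},
  ],
  hand=80,
)

```text
t: 18.2
eef_pos: [554.2, -305.4, 186.8]
ee_rot: [[0.422, 0.907, 0.016], [0.907, -0.422, -0.015], [-0.006, 0.021, -1.0]]
ft_force: [0.2, -0.3, 0.4]
finger_gap: 0.908
```

```bash
python3 - <<'E'
from h import *
s=r.observe();im=r.read_camera('wrist');cv2.imwrite('pics/k_w.png',im[:,:,::-1])
for d in r.silhouettes("wrist","tin1"):
    for z in (36.8,77.2): print(z,round(d["p"],2),np.round(d["position"]),np.round(fit_tin(d["mask"],"wrist",s,at_z("wrist",d["position"],z,s)[0][:2],-25,z,24),2))
plan((432,76,180,66))
E
```

```text
36.8 0.94 [248. 315.] [ 548.61 -313.75  -24.34    0.74]
77.2 0.94 [248. 315.] [ 553.05 -304.4   -24.72    0.98]
36.8 0.87 [293. 317.] [ 5.3127e+02 -3.5389e+02 -2.2450e+01  1.5000e-01]
77.2 0.87 [293. 317.] [ 5.3579e+02 -3.5007e+02 -1.7310e+01  1.1000e-01]
36.8 0.84 [331. 318.] [ 521.4  -376.31  -25.95    0.98]
77.2 0.84 [331. 318.] [ 530.24 -358.32  -22.68    0.71]
36.8 0.73 [173. 313.] [ 568.29 -272.55  -25.84    0.71]
77.2 0.73 [173. 313.] [ 5.6929e+02 -2.7863e+02 -2.4930e+01  5.2000e-01]
36.8 0.58 [139. 311.] [ 5.7809e+02 -2.6833e+02 -1.7720e+01  1.9000e-01]
77.2 0.58 [139. 311.] [ 5.7867e+02 -2.6917e+02 -2.4350e+01  1.4000e-01]
t 18.3 p [ 552.7 -304.3  181.5] yang -24.9 gap 80.0 F [ 0.2  0.7 -1.3] q [-0.69  0.6   1.27 -0.    1.26 -0.25]
(432, 76, 180, 66) -> slide [ 11.76 -10.8   -0.13] yaw 14.84 dist 399
```

View pics/k_w.png

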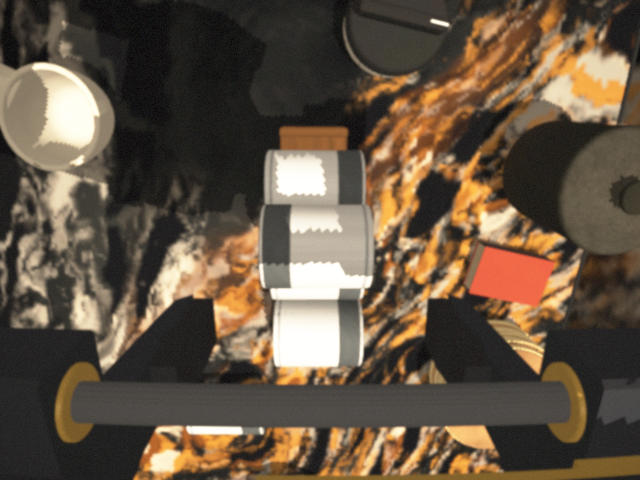

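servo_tool(
  steps=[
    {"slide": [1,-0.9,0],"yaw": 1.4},
    {"slide": [2.2,-2,0],"yaw": 2.8},
    {"slide": [3.5,-3.2,0],"yaw": 4.2},
    {"slide": [4.8,-4.4,0],"yaw": 5.6},
    {"slide": [6,-5.5,0],"yaw": 7},
    {"slide": [7.2,-6.6,0],"yaw": 8.4},
    {"slide": [8.5,-7.8,0],"yaw": 9.8},
    {"slide": [9.8,-9,0],"yaw": 11.2},
    {"slide": [11,-10,0],"yaw": 12.6},
    {"slide": [11.76,-10.8,0],"yaw": 14},
    {"slide": [11.76,-10.8,0],"yaw": 14.8},
    {"slide": [11.76,-10.8,0],"yaw": 14.8},
    {"slide": [11.76,-10.8,0],"yaw": 14.8},
    {"slide": [11.76,-10.8,0],"yaw": 14.8},
  ],
  hand=88,
)

```text
t: 19.7
eef_pos: [432.0, 75.6, 176.3]
ee_rot: [[0.916, -0.402, 0.009], [-0.402, -0.916, -0.009], [0.012, 0.005, -1.0]]
ft_force: [0.2, 0.4, -0.1]
finger_gap: 0.999
```

```bash
python3 look.py l_w 432 76 66
```

```text
0.63 [232. 317.] [431.13  77.34  66.38   0.97]
t 19.8 p [432.   75.6 176.5] yang -113.7 gap 87.9 F [-0.1 -0.7 -0.4] q [-0.09  0.21  1.87 -0.01  1.05  1.9 ]
(np.float64(431.12943322597494), np.float64(77.34453541593149), 110, np.float64(66.38286517211745)) -> slide [-0.09 -0.06  2.66] yaw -0.02 dist 67
(np.float64(431.12943322597494), np.float64(77.34453541593149), 28, np.float64(66.38286517211745)) -> slide [-0.13 -0.08  5.94] yaw -0.02 dist 149
t 19.8 p [432.   75.6 176.5] yang -113.7 gap 87.9 F [-0.1 -0.7 -0.4] q [-0.09  0.21  1.87 -0.01  1.05  1.9 ]
```

View pics/l_w.png

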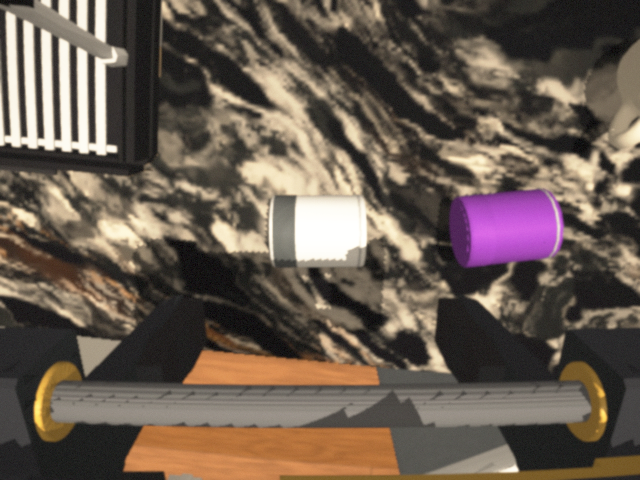

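servo_tool(
  steps=[
    {"slide": [-0.1,-0.07,1.8],"yaw": 0},
    {"slide": [-0.1,-0.07,3.6],"yaw": 0},
    {"slide": [-0.12,-0.08,4.8],"yaw": 0},
    {"slide": [-0.13,-0.08,5.5],"yaw": 0},
    {"slide": [-0.13,-0.08,5.9],"yaw": 0},
    {"slide": [-0.13,-0.08,5.95],"yaw": 0},
    {"slide": [-0.13,-0.08,5.95],"yaw": 0},
    {"slide": [-0.13,-0.08,5.95],"yaw": 0},
  ],
)

```text
t: 20.6
eef_pos: [431.8, 77.3, 28.6]
ee_rot: [[0.915, -0.402, 0.011], [-0.402, -0.915, -0.01], [0.014, 0.004, -1.0]]
ft_force: [-0.2, 0.7, 0.6]
finger_gap: 0.998
```

servo_tool(
  steps=[
    {"slide": [0,0,0],"yaw": 0},
    {"slide": [0,0,0],"yaw": 0},
    {"slide": [0,0,0],"yaw": 0},
    {"slide": [0,0,0],"yaw": 0},
    {"slide": [0,0,0],"yaw": 0},
  ],
  hand=50,
)

```text
t: 21.1
eef_pos: [431.9, 77.3, 28.7]
ee_rot: [[0.915, -0.402, 0.011], [-0.402, -0.915, -0.01], [0.014, 0.004, -1.0]]
ft_force: [-0.4, -0.2, 2.5]
finger_gap: 0.678
```

```bash
python3 -c "
from h import *
plan((531.5,-352,160,-25))"
```

```text
t 21.1 p [431.9  77.3  28.7] yang -113.7 gap 59.8 F [-0.4 -0.2  2.5] q [-0.09  0.48  1.99 -0.01  0.66  1.91]
(531.5, -352, 160, -25) -> slide [10.63 14.14 -5.04] yaw -14.79 dist 460
```

servo_tool(
  steps=[
    {"slide": [0,0,-1.5],"yaw": 0},
    {"slide": [0,0,-3],"yaw": 0},
    {"slide": [0.3,0.4,-4.5],"yaw": -1.4},
    {"slide": [1.1,1.5,-5],"yaw": -2.8},
    {"slide": [2.1,2.8,-5],"yaw": -4.2},
    {"slide": [3.2,4.2,-5],"yaw": -5.6},
    {"slide": [4.3,5.7,-5],"yaw": -7},
    {"slide": [5.4,7.2,-5],"yaw": -8.4},
    {"slide": [6.6,8.7,-5],"yaw": -9.8},
    {"slide": [7.7,10.2,-5],"yaw": -11.2},
    {"slide": [8.8,11.7,-5],"yaw": -12.6},
    {"slide": [9.8,13,-5],"yaw": -14},
    {"slide": [10.63,14.14,-5],"yaw": -14.8},
    {"slide": [10.63,14.14,-5],"yaw": -14.8},
    {"slide": [10.63,14.14,-5],"yaw": -14.8},
    {"slide": [10.63,14.14,-5],"yaw": -14.8},
  ],
)

```text
t: 22.7
eef_pos: [531.4, -350.9, 158.7]
ee_rot: [[0.421, 0.907, 0.011], [0.907, -0.421, -0.009], [-0.003, 0.013, -1.0]]
ft_force: [0.4, -0.3, -0.2]
finger_gap: 0.681
```

```bash
python3 -c "
from h import *
s=r.observe();im=r.read_camera('wrist');cv2.imwrite('pics/m_w.png',im[:,:,::-1]);print(s['ee_rot'][2])
plan((532.3,-352.4,82,-25))"
```

```text
[-0.00341677  0.0133455  -0.99990511]
t 22.75 p [ 531.5 -350.9  159. ] yang -24.9 gap 60.4 F [ 0.5  0.8 -2.1] q [-0.77  0.64  1.27  0.    1.22 -0.33]
(532.3, -352.4, 82, -25) -> slide [-0.03  0.01  3.08] yaw 0.02 dist 77
```

View pics/m_w.png

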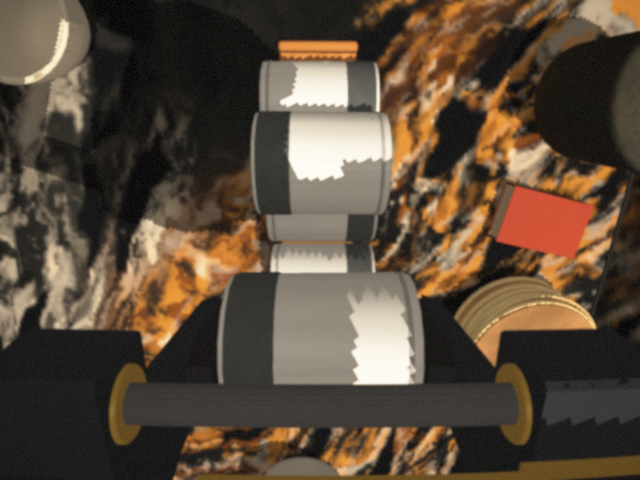

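servo_tool(
  steps=[
    {"slide": [-0.03,0.01,1.3],"yaw": 0},
    {"slide": [-0.03,0.01,2.3],"yaw": 0},
    {"slide": [-0.03,0.01,2.8],"yaw": 0},
    {"slide": [-0.03,0.01,2.98],"yaw": 0},
    {"slide": [-0.03,0.01,3.04],"yaw": 0},
    {"slide": [-0.03,0.01,3.06],"yaw": 0},
    {"slide": [-0.03,0.01,3.06],"yaw": 0},
  ],
)

```text
t: 23.45
eef_pos: [532.6, -352.6, 83.6]
ee_rot: [[0.421, 0.907, 0.012], [0.907, -0.421, -0.01], [-0.004, 0.015, -1.0]]
ft_force: [0.6, 0.4, -1.0]
finger_gap: 0.679
```

servo_tool(
  steps=[
    {"slide": [0,0,0.04],"yaw": 0},
    {"slide": [0,0,0.07],"yaw": 0},
    {"slide": [0,0,0.07],"yaw": 0},
  ],
)

```text
t: 23.75
eef_pos: [532.8, -352.8, 82.2]
ee_rot: [[0.421, 0.907, 0.013], [0.907, -0.421, -0.011], [-0.004, 0.016, -1.0]]
ft_force: [-0.3, 0.5, 0.1]
finger_gap: 0.679
```

servo_tool(
  steps=[
    {"slide": [0,0,0.03],"yaw": 0},
    {"slide": [0,0,0.05],"yaw": 0},
    {"slide": [0,0,0.05],"yaw": 0},
  ],
)

```text
t: 24.05
eef_pos: [532.8, -352.9, 82.0]
ee_rot: [[0.421, 0.907, 0.013], [0.907, -0.421, -0.011], [-0.005, 0.016, -1.0]]
ft_force: [-3.1, 2.7, 8.1]
finger_gap: 0.678
```

servo_tool(
  steps=[
    {"slide": [0,0,0],"yaw": 0},
    {"slide": [0,0,0],"yaw": 0},
    {"slide": [0,0,0],"yaw": 0},
    {"slide": [0,0,-1],"yaw": 0},
    {"slide": [0,0,-2.5],"yaw": 0},
    {"slide": [0,0,-4],"yaw": 0},
    {"slide": [0,0,-4],"yaw": 0},
    {"slide": [0,0,-4],"yaw": 0},
  ],
  hand=80,
)

```text
t: 24.85
eef_pos: [531.6, -351.8, 182.2]
ee_rot: [[0.421, 0.907, 0.013], [0.907, -0.421, -0.012], [-0.005, 0.017, -1.0]]
ft_force: [-0.3, -0.0, -1.5]
finger_gap: 0.908
```

```bash
python3 - <<'E'
from h import *
s=r.observe();im=r.read_camera('wrist');cv2.imwrite('pics/n_w.png',im[:,:,::-1])
for d in r.silhouettes("wrist","tin1"):
    for z in (77.2,): print(z,round(d["p"],2),np.round(d["position"]),np.round(fit_tin(d["mask"],"wrist",s,at_z("wrist",d["position"],z,s)[0][:2],-25,z,24),2))
plan((420.4,-420.3,180,-25))
E
```

```text
77.2 0.97 [297. 321.] [ 5.1212e+02 -3.9664e+02 -1.7280e+01  1.2000e-01]
77.2 0.96 [206. 320.] [ 5.3335e+02 -3.4875e+02 -2.6000e+01  6.0000e-02]
77.2 0.92 [250. 321.] [ 532.33 -352.17  -25.24    0.99]
77.2 0.78 [ 86. 315.] [ 5.6315e+02 -2.8259e+02 -2.0390e+01  3.9000e-01]
77.2 0.63 [157. 317.] [ 552.97 -304.52  -24.85    0.97]
t 24.95 p [ 531.1 -351.4  180.5] yang -24.9 gap 79.9 F [-0.7 -0.2 -1.5] q [-0.77  0.62  1.25  0.    1.26 -0.33]
(420.4, -420.3, 180, -25) -> slide [-4.37 -2.86 -0.  ] yaw 0.02 dist 130
```

View pics/n_w.png

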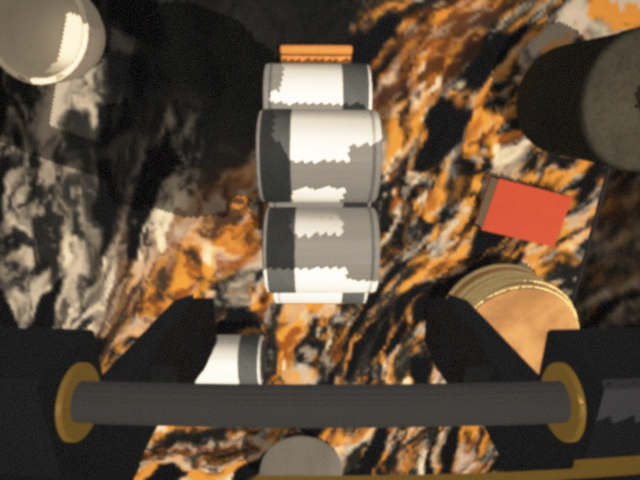

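Both second-row tins sit right: (553.0,-304.5) at pixel (157,317) and (532.3,-352.2) at (250,321). Next is the slim tin.

servo_tool(
  steps=[
    {"slide": [-1.5,-1,0],"yaw": 0},
    {"slide": [-3,-2,0],"yaw": 0},
    {"slide": [-4.37,-2.86,0],"yaw": 0},
    {"slide": [-4.37,-2.86,0],"yaw": 0},
    {"slide": [-4.37,-2.86,0],"yaw": 0},
    {"slide": [-4.37,-2.86,0],"yaw": 0},
  ],
  hand=88,
)

```text
t: 25.55
eef_pos: [420.9, -419.7, 179.2]
ee_rot: [[0.42, 0.907, 0.011], [0.907, -0.42, -0.008], [-0.003, 0.013, -1.0]]
ft_force: [-0.0, -0.6, -0.0]
finger_gap: 0.998
```

```bash
python3 look.py o_w 420 -420 -25 19 19
```

```text
0.79 [226. 318.] [ 419.96 -419.33  -25.82    0.98]
t 25.65 p [ 421.2 -419.6  179.4] yang -24.8 gap 88.1 F [0.7 0.4 0.9] q [-0.98  0.53  1.4   0.    1.2  -0.55]
(np.float64(419.9609973586589), np.float64(-419.32555593250936), 110, np.float64(-25.822665908514434)) -> slide [-0.   -0.09  2.78] yaw 0.17 dist 69
(np.float64(419.9609973586589), np.float64(-419.32555593250936), 23.0, np.float64(-25.822665908514434)) -> slide [ 0.01 -0.13  6.26] yaw 0.17 dist 156
t 25.65 p [ 421.2 -419.6  179.4] yang -24.8 gap 88.1 F [0.7 0.4 0.9] q [-0.98  0.53  1.4   0.    1.2  -0.55]
```

View pics/o_w.png

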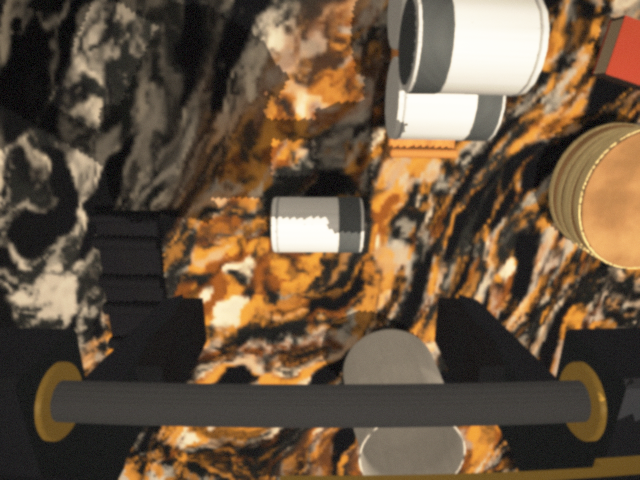

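servo_tool(
  steps=[
    {"slide": [0,-0.06,1.8],"yaw": 0.17},
    {"slide": [0,-0.09,3.6],"yaw": 0.17},
    {"slide": [0.01,-0.11,4.8],"yaw": 0.17},
    {"slide": [0.01,-0.13,5.6],"yaw": 0.17},
    {"slide": [0.01,-0.13,6.0],"yaw": 0.17},
    {"slide": [0.01,-0.13,6.13],"yaw": 0.17},
    {"slide": [0.01,-0.13,6.13],"yaw": 0.17},
    {"slide": [0.01,-0.13,6.13],"yaw": 0.17},
  ],
)

```text
t: 26.45
eef_pos: [420.4, -419.7, 27.3]
ee_rot: [[0.435, 0.9, 0.012], [0.9, -0.435, -0.01], [-0.004, 0.015, -1.0]]
ft_force: [0.2, -0.9, 1.0]
finger_gap: 0.997
```

servo_tool(
  steps=[
    {"slide": [0,0,0],"yaw": 0},
    {"slide": [0,0,0],"yaw": 0},
    {"slide": [0,0,0],"yaw": 0},
    {"slide": [0,0,0],"yaw": 0},
    {"slide": [0,0,0],"yaw": 0},
  ],
  hand=50,
  newtons=20,
)

```text
t: 26.95
eef_pos: [420.5, -419.8, 27.5]
ee_rot: [[0.435, 0.9, 0.012], [0.9, -0.435, -0.011], [-0.004, 0.015, -1.0]]
ft_force: [-0.9, 0.7, 1.8]
finger_gap: 0.68
```

```bash
python3 -c "
from h import *
plan((542.6,-328.4,190,-25))"
```

```text
t 26.95 p [ 420.5 -419.8   27.5] yang -25.8 gap 59.9 F [-0.9  0.7  1.8] q [-0.98  0.72  1.51  0.01  0.89 -0.54]
(542.6, -328.4, 190, -25) -> slide [ 5.39  2.9  -6.48] yaw -0.14 dist 223
```

servo_tool(
  steps=[
    {"slide": [0,0,-1.5],"yaw": 0},
    {"slide": [0,0,-3.2],"yaw": 0},
    {"slide": [0,0,-5],"yaw": -0.14},
    {"slide": [0.5,0.3,-6.48],"yaw": -0.14},
    {"slide": [2,1.1,-6.48],"yaw": -0.14},
    {"slide": [3.7,2,-6.48],"yaw": -0.14},
    {"slide": [5,2.7,-6.48],"yaw": -0.14},
    {"slide": [5.39,2.9,-6.48],"yaw": -0.14},
    {"slide": [5.39,2.9,-6.48],"yaw": -0.14},
    {"slide": [5.39,2.9,-6.48],"yaw": -0.14},
  ],
)

```text
t: 27.95
eef_pos: [541.6, -329.1, 189.8]
ee_rot: [[0.423, 0.906, 0.011], [0.906, -0.423, -0.01], [-0.005, 0.015, -1.0]]
ft_force: [-0.0, 0.4, -2.0]
finger_gap: 0.679
```

```bash
python3 -c "
from h import *
s=r.observe();im=r.read_camera('wrist');cv2.imwrite('pics/p_w.png',im[:,:,::-1]);print(s['ee_rot'][2])
plan((542.6,-328.4,121,-25))"
```

```text
[-0.00471993  0.01454532 -0.99988307]
t 28.0 p [ 541.4 -329.4  189.9] yang -25.1 gap 59.9 F [ 0.1 -0.7  0.1] q [-0.73  0.6   1.25 -0.    1.28 -0.29]
(542.6, -328.4, 121, -25) -> slide [ 0.07 -0.02  2.76] yaw -0.01 dist 69
```

View pics/p_w.png

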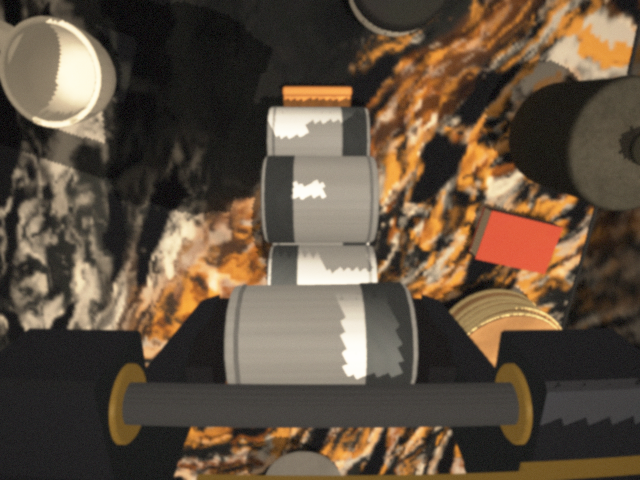

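servo_tool(
  steps=[
    {"slide": [0.06,-0.02,1.2],"yaw": 0},
    {"slide": [0.06,-0.02,2.1],"yaw": 0},
    {"slide": [0.06,-0.02,2.6],"yaw": 0},
    {"slide": [0.06,-0.02,2.72],"yaw": 0},
    {"slide": [0.06,-0.02,2.76],"yaw": 0},
    {"slide": [0.06,-0.02,2.76],"yaw": 0},
  ],
)

```text
t: 28.6
eef_pos: [542.6, -329.1, 121.9]
ee_rot: [[0.424, 0.906, 0.013], [0.906, -0.424, -0.012], [-0.005, 0.016, -1.0]]
ft_force: [0.6, 0.6, -1.0]
finger_gap: 0.677
```

servo_tool(
  steps=[
    {"slide": [0,0,0.03],"yaw": 0},
    {"slide": [0,0,0.06],"yaw": 0},
    {"slide": [0,0,0.06],"yaw": 0},
  ],
)

```text
t: 28.9
eef_pos: [542.7, -329.2, 120.7]
ee_rot: [[0.424, 0.906, 0.013], [0.906, -0.424, -0.012], [-0.005, 0.017, -1.0]]
ft_force: [0.4, -0.6, -0.9]
finger_gap: 0.678
```

servo_tool(
  steps=[
    {"slide": [0,0,0.03],"yaw": 0},
    {"slide": [0,0,0.04],"yaw": 0},
    {"slide": [0,0,0.04],"yaw": 0},
  ],
)

```text
t: 29.2
eef_pos: [542.9, -329.1, 120.4]
ee_rot: [[0.424, 0.906, 0.014], [0.906, -0.424, -0.012], [-0.005, 0.017, -1.0]]
ft_force: [-1.3, 2.3, 4.4]
finger_gap: 0.678
```

servo_tool(
  steps=[
    {"slide": [0,0,0],"yaw": 0},
    {"slide": [0,0,0],"yaw": 0},
    {"slide": [0,0,0],"yaw": 0},
    {"slide": [0,0,0],"yaw": 0},
    {"slide": [0,0,-1],"yaw": 0},
    {"slide": [0,0,-2.5],"yaw": 0},
    {"slide": [0,0,-4],"yaw": 0},
    {"slide": [0,0,-4],"yaw": 0},
    {"slide": [0,0,-4],"yaw": 0},
  ],
  hand=80,
)

```text
t: 30.1
eef_pos: [541.6, -327.9, 220.5]
ee_rot: [[0.424, 0.906, 0.014], [0.906, -0.424, -0.013], [-0.006, 0.018, -1.0]]
ft_force: [-0.7, 0.1, -0.4]
finger_gap: 0.908
```

```bash
cat > fin.py <<'E'
import sys
from h import *
k=sys.argv[1];s=r.observe();im=r.read_camera('wrist');cv2.imwrite(f'pics/{k}_w.png',im[:,:,::-1])
P=dict(bay1=(563.3,-280.7,36.8),bay2=(541.5,-327.9,36.8),bay3=(519.7,-375.1,36.8),h1=(552.4,-304.3,77.2),h2=(530.6,-351.5,77.2),summit=(541.5,-327.9,111.4))
for n in ("tin1","slim"):
  for d in r.silhouettes("wrist",n):
    rad=24 if n=="tin1" else 19
    for z in ((36.8,77.2) if rad==24 else (111.4,)):
        f=fit_tin(d["mask"],"wrist",s,at_z("wrist",d["position"],z,s)[0][:2],-25,z,rad)
        if f[3]>.9:
            b=min((np.hypot(f[0]-q[0],f[1]-q[1]),kk) for kk,q in P.items() if q[2]==z);print(n,round(d["p"],2),np.round(d["position"]),z,np.round(f,2),b)
plan()
E
python3 fin.py q
```

```text
slim 0.89 [250. 320.] 111.4 [ 542.7  -328.36  -25.67    0.98] (np.float64(1.2859473155140573), 'summit')
t 30.25 p [ 541.2 -327.6  218.8] yang -25.1 gap 80.1 F [-0.2  0.8  0.3] q [-0.73  0.58  1.22 -0.    1.34 -0.29]
```

View pics/q_w.png

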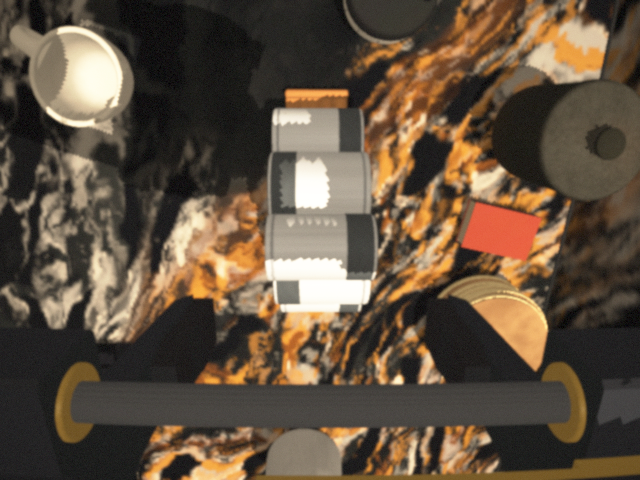

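```bash
python3 - <<'E'
from h import *
im=r.read_camera("scene").copy()
for n,z in [("cup_centre",25),("timer_centre",26),("scoop_centre",12)]:
    d=r.pinpoint("scene",n);print(n,[(round(q["p"],2),np.round(q["position"])) for q in d[:2]])
c0=cv2.resize(im[180:300,220:400],None,fx=4,fy=4,interpolation=cv2.INTER_CUBIC)
P=dict(bay1=(563.3,-280.7,36.8),bay2=(541.5,-327.9,36.8),bay3=(519.7,-375.1,36.8),h1=(552.4,-304.3,77.2),h2=(530.6,-351.5,77.2),summit=(541.5,-327.9,111.4))
for k,q in P.items():
    h=cv2.convexHull(proj("scene",cyl(np.array(q),np.radians(-24.8),19 if k=="summit" else 24))[:,::-1].astype(np.float32))
    cv2.polylines(c0,[((h-[220,180])*4).astype(np.int32)],True,(255,0,0),1)
cv2.imwrite("pics/r_s.png",c0[:,:,::-1])
E
```

```text
cup_centre [(0.94, array([281., 332.])), (0.54, array([248., 324.]))]
timer_centre [(0.62, array([249., 256.]))]
scoop_centre [(0.8, array([291., 234.]))]
```

View pics/r_s.png

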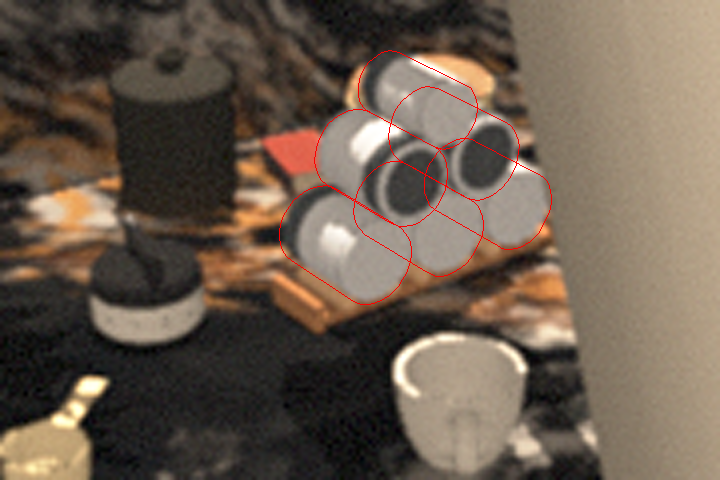

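The outlines I predicted for all six places line up with the tins in the scene camera. The cup, timer and scoop sit at their starting pixels, and the gripper is clear. Handing in.

```bash
python3 -c "
from h import *
print(r.sign_off()); print(r.observe()['t'])"
```

```text
the job is handed in; nothing more can be done
None
the job is handed in; nothing more can be done
```

The pyramid is built and handed in at about 30 s of the 72 s allowed. `sign_off` reports no verdict, so what follows rests on my own checks.

**What I did:** I moved the slim tin out of bay1 and laid it on the worktop. A full-size tin then went into bay1, two more into the hollows, and the slim tin on top. I gripped every tin by its flat ends. The purple tin and the black rack were left alone.

**Last checks:**
- **Slim tin:** the wrist camera put it 1.3 mm from the summit, in the horizontal plane.
- **Second row:** both tins measured within about 2 mm of their hollows, taken just before the slim tin went on.
- **Bottom row:** the last usable readings were earlier still, about 1 to 2 mm from the bays.
- **All six together:** in the final scene picture, the outlines predicted for all six places fit the tins by eye.
- **Cup, timer and scoop:** within about 2 pixels of where they started in that picture.
- **Gripper:** about 100 mm above the top tin when I handed in.

**What disagreed or failed:**
- The final wrist picture gave a usable fit only for the slim tin, because it hides the tins below.
- The first top-camera reading of one loose tin was 14 mm off the wrist camera's. I used the wrist readings for every grasp.
- The tool gradually tilted by about 0.02 rad, with no visible effect on the placements.

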